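# Pack the graded shuttles under their tube

## Task

Pack the shuttlecocks by speed grade on the yellow base plate with the post: first set the red-headed shuttle over the post, then nest the blue-headed one fully down over it, then the green-headed one over the blue, letting go of each. Finally lower the yellow tube over the whole stack until it stands upright, centred, on the base plate. Leave the black-headed shuttle, the cup and the grommet box where they are.

Things in the scene. Friction and masses are not known exactly. Their poses are not given: they have to be found in the camera images.
- shuttle_red: shuttlecock standing head up: white hollow conical skirt, open below (outer diameter 60 mm at the bottom, 36 mm at the collar 55 mm up, wall 2 mm); solid red head, 26 mm diameter, 55 to 78 mm above the bottom (grip here). Roof inside the skirt 51 mm up, so one fully nested over another stands 27 mm higher. About 14 g. Origin: centre of the open bottom; z up through the head.
- shuttle_blue: shuttlecock standing head up: white hollow conical skirt, open below (outer diameter 60 mm at the bottom, 36 mm at the collar 55 mm up, wall 2 mm); solid blue head, 26 mm diameter, 55 to 78 mm above the bottom (grip here). Roof inside the skirt 51 mm up, so one fully nested over another stands 27 mm higher. About 14 g. Origin: centre of the open bottom; z up through the head.
- shuttle_green: shuttlecock standing head up: white hollow conical skirt, open below (outer diameter 60 mm at the bottom, 36 mm at the collar 55 mm up, wall 2 mm); solid green head, 26 mm diameter, 55 to 78 mm above the bottom (grip here). Roof inside the skirt 51 mm up, so one fully nested over another stands 27 mm higher. About 14 g. Origin: centre of the open bottom; z up through the head.
- shuttle_black: spare shuttlecock of the same shape and size, with a black head; a bystander. Origin: centre of the open bottom; z up through the head.
- tube: yellow shuttle tube standing upright, open below, 79 mm outer and 74 mm inner diameter, 142 mm high inside; black twist cap, its top 148 mm above the bottom; across it a black grip bar 60 mm long (along own x), 14 mm wide (y), 148 to 170 mm above the bottom (grip here). About 90 g. Origin: centre of the open bottom; z up.
- base: fixed yellow base plate of the tube: disc 104 mm diameter, 6 mm thick, with a black upright post in its middle, 22 mm diameter, top 46 mm above the shelf. The first skirt goes over the post and stands on the disc, so does the tube. Origin: centre of the underside, on the shelf; z up.
- cup: blue ceramic cup, 72 mm across the rim, 85 mm high, a bystander. Origin: centre of the underside.
- grommet_box: flat closed blue plastic grommet box with grey clip-on lid, 79 x 119 x 29 mm, a bystander. Origin: centre of the underside.
There are look-alikes about, which are no part of the job. What is shaped like the shuttle_green but orange is not meant. Leave any orange look-alike of the shuttle_blue alone.

How it is judged:
By the outcome, as a careful person would: the job done as asked, in the order asked, and still so for the second after the job is handed in, with the robot touching nothing.
It also fails if it takes over 120 s, if anything falls off the work surface, if the arm or the gripper's body presses on something with over 40 N, if the wrist force passes 120 N, or if a joint passes its speed limit or range.

## Robot

A 6-joint arm with a two-finger parallel gripper is mounted at the origin on the work surface. World frame = base frame: x ahead of the robot, y to its left, z up, the work surface at z = 0. Lengths are in m, angles in rad, forces in N, time in s.
With the tool pointing down it reaches from about 0.375 to 0.9 m from the base axis. Payload 3.1 kg.
Tool frame: the origin (TCP) lies at the centre of the arm's flange, where the gripper is bolted on; the fingertips stand 182 mm ahead of it and the grasp point (between the pads) lies 164 mm ahead of it; z points along the fingers, y is the line along which they close (so a half turn about z gives the same grasp; the last joint's range is limited). The gripper opens to 87 mm and grips with 3 to 60 N. Pads are 19 mm wide; open, the fingers measure 117 mm over their backs; the gripper's body (75 mm by 190 mm) begins 51 mm behind the grasp point.
Start: joints at [1.032, 0.527, 1.433, -0, 1.181, -0.178], TCP at [0.221, 0.585, 0.405] pointing down, gripper open.
Joint ranges: [-3.08, 3.08], [-0.75, 2.2], [0.22, 2.44], [-1.43, 4.57], [0, 2.65], [-2.85, 2.85]. Speed limits (rad/s): [2.79, 2.79, 3.14, 3.14, 3.14, 3.14].

## Interface

Orientations are given as a 3x3 rotation matrix whose columns are the frame's x, y, z axes.
In Python, from station import ctrl, eyes gives the robot as it stands.
- The arm moves only by the shell command python3 -m pendant 'ROWS' [OPENING] [FORCE]. ROWS is JSON, a list of rows, each a list of 6 numbers: the shift along the tool's x, y, z in units of 8 cm (1.0 is 8 cm), then the turn, a rotation vector about the tool's x, y, z in units of 60 degrees (1.0 is 60 degrees). A call has 1 to 5 rows; each row shifts and turns the commanded pose from where the row before left it, along the tool's axes as they then stand; what a row does not reach is not made up. A row lasts 1/8 s, in which the tool goes at most 62.5 mm and 10.7 degrees, less where a joint would pass 70% of its speed; a pose out of reach is approached as far as the arm can. A call with a number of a shift or a turn outside -1 to 1 is refused whole. A call with a gripper value outside its range is refused whole. OPENING is the closure, from 0 (fully open) to 1 (shut), set as the call begins (- or left out, the last holds). The fingers move at their own pace and stop on an object; FORCE is the grip in N (left out, the last holds). Time passes only in rows, so rows that do not move let the fingers close. It gives the time, the measured TCP pose, the force, the opening and the grip force at its end, in the units of the state.
- ctrl.state(): the state, without advancing time (a new reading comes with each control period).
- eyes.snapshot(name): name is "side" or "top"; returns a dict with "img" (384x512x3 uint8, red, green, blue), "range_z" (384x512 float32, m along the optical axis (not along the pixel's ray), 0 where there is no reading), "fx", "fy", "cx", "cy" (pixels), "dist_coeffs" ([k1, k2, p1, p2, k3] as OpenCV has them; the pictures are not rectified), "rvec" (rotation vector, rad) and "tvec" (3), from world to camera coordinates, as OpenCV has them. Camera axes: x right, y down, z forward; pixel columns grow to the right and rows downward; lengths in m; the calibration is good to about 2 mm. A picture is of the moment at which its call begins.
- ctrl.job_done(): hands the job in; it is judged then, once.
Trained networks look in the newest picture that a camera, given by its name, has taken for a name from the list of things; names that differ only in an ending like _2 or _b are one class to them, and where a whole thing is asked for, a point or a joint stands for the part that bears it (a point fixed in the world has none). Each returns a list of dicts, best first, with "p" (0 to 1); they miss things now and then, are a little off and sometimes report something else, mostly with a low value. They report only what shows in the picture. A call takes as long as a camera call. They do not tell look-alikes from the thing itself.
- eyes.recognise(camera, thing): "at" ([column, row] in pixels, amid what is visible of it).
- eyes.mark_of(camera, thing): "at" ([column, row] in pixels: a listed point, or the origin of a listed thing).
The state is a dict: "time": time; "joints": joint angles; "qvel": joint speeds; "joint_torque": joint torques, N m; "tcp_pos": TCP position; "ee_rot": TCP orientation; "wrist_force": force on the tool from outside, world axes, zero at the start; "wrist_torque": the same for the moment, N m; "grip_width": finger opening in m; "grasp_force": force on a finger pad.
Only numpy, scipy, OpenCV 4.12 (cv2) and the standard library are available. Lean on these libraries where they do the work, as an engineer would, in place of code of your own. Each camera call takes 0.05 s, during which the arm holds its last target. There are 200 camera calls.

## Working session

There is one attempt and no reset: what is moved stays moved. The work goes in short steps, Python scripts to look and compute and a shell command to move; the robot and the scene stay as the last step left them, time stands still between calls to the robot, and variables do not carry over. Pictures are saved under pics/ and viewed, at most 14 in all, crops included, and the job is handed in when it is done.

```bash
mkdir -p pics; ls
python3 - <<'E'
from station import ctrl, eyes
import cv2,numpy as np
for n in("top","side"):
    s=eyes.snapshot(n); cv2.imwrite(f"pics/{n}0.png",s["img"][:,:,::-1])
    R=cv2.Rodrigues(np.array(s["rvec"],float))[0]; print(n,-R.T@np.array(s["tvec"]).ravel(),R[2],s["fx"],s["dist_coeffs"])
    np.savez(f"{n}0.npz",**s)
print(ctrl.state())
E
```

```text
pics
top [ 0.44796925 -0.01653327  1.48456617] [ 0.11414089  0.00830988 -0.99342982] 487.9597133135546 [-0.18255923  0.          0.          0.          0.        ]
side [-0.06207656 -0.69324255  0.9167874 ] [ 0.51722172  0.52827916 -0.67335193] 442.5712305829348 [-0.0047009  0.         0.         0.         0.       ]
{'time': 0.1, 'joints': array([ 1.03149329e+00,  5.28372832e-01,  1.43379024e+00,  7.74648402e-06,
        1.18139366e+00, -1.78519423e-01]), 'qvel': array([ 0.00038987, -0.00225756, -0.00316982,  0.00016616, -0.00026632,
        0.00061718]), 'joint_torque': array([-3.49368911e-04, -4.40981805e+01, -1.77149034e+01,  6.34735543e-02,
        5.34863980e-02, -5.24881011e-05]), 'tcp_pos': array([0.22044875, 0.58449539, 0.40386425]), 'ee_rot': array([[-9.35619269e-01,  3.53009282e-01, -1.01477454e-03],
       [ 3.53010561e-01,  9.35617826e-01, -1.68162372e-03],
       [ 3.55812371e-04, -1.93158569e-03, -9.99998071e-01]]), 'wrist_force': array([0.11816021, 0.84886444, 0.63053678]), 'wrist_torque': array([ 0.00671445, -0.03031941,  0.00177153]), 'grasp_force': 0.0, 'grip_width': 0.08705966822568356}
```

View pics/top0.png

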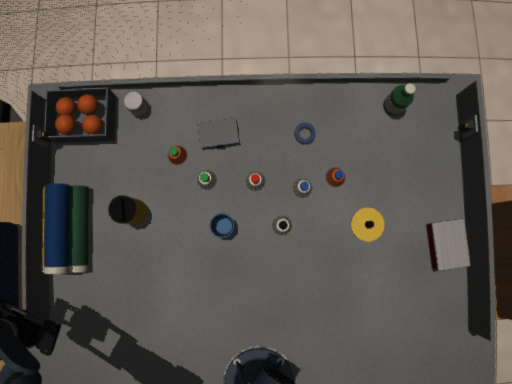

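View pics/side0.png

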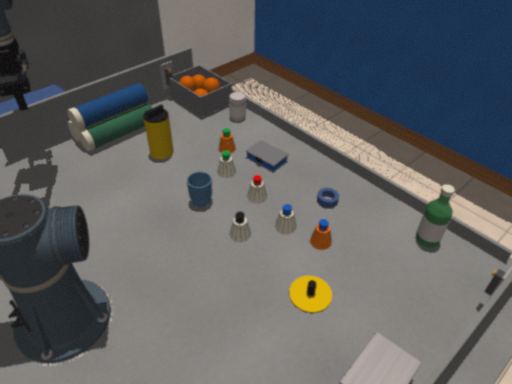

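Top picture: green (205,178), red (256,180), blue (303,187), black (282,225), base post (369,224), tube (122,209). The orange-skirted look-alikes are at (177,154) and (337,176).

```bash
cat > h.py <<'E'
import cv2,numpy as np
from station import ctrl,eyes
def cam(s):
    K=np.array([[s["fx"],0,s["cx"]],[0,s["fy"],s["cy"]],[0,0,1]],float)
    return K,np.array(s["dist_coeffs"],float).ravel(),cv2.Rodrigues(np.array(s["rvec"],float).ravel())[0],np.array(s["tvec"],float).ravel()
def cloud(s):
    K,D,R,t=cam(s); h,w=s["range_z"].shape
    v,u=np.mgrid[:h,:w]; p=np.stack([u,v],-1).reshape(-1,1,2).astype(float)
    n=cv2.undistortPoints(p,K,D)[:,0]; z=s["range_z"].reshape(-1,1)
    P=(np.hstack([n,np.ones_like(z)])*z-t)@R
    P[z[:,0]==0]=np.nan
    return P.reshape(h,w,3)
def plane(s,uv,z):
    K,D,R,t=cam(s); n=cv2.undistortPoints(np.array(uv,float).reshape(-1,1,2),K,D)[:,0]
    d=np.hstack([n,np.ones((len(n),1))])@R; c=-R.T@t
    return c+d*((z-c[2])/d[:,2:])
def proj(s,P):
    K,D,R,t=cam(s); return cv2.projectPoints(np.array(P,float).reshape(-1,1,3),cv2.Rodrigues(R)[0],t,K,D)[0][:,0]
def masks(img):
    h=cv2.cvtColor(img,cv2.COLOR_RGB2HSV); H,S,V=[h[:,:,i].astype(int) for i in range(3)]
    return dict(red=((H<5)|(H>172))&(S>150)&(V>90),green=(H>45)&(H<80)&(S>120)&(V>60),blue=(H>105)&(H<128)&(S>120)&(V>70),yellow=(H>20)&(H<34)&(S>120)&(V>60),dark=V<45)
def blob(m,c,r):
    k=np.zeros(m.shape,np.uint8); cv2.circle(k,c,r,1,-1); v,u=np.nonzero(m&(k>0)); return u,v
E
cat > loc.py <<'E'
from h import *
pts=dict(top=dict(red=(256,180),green=(205,178),blue=(303,187)),side=dict(red=(257,181),green=(226,156),blue=(287,211)))
for n in("top","side"):
    s=dict(np.load(f"{n}0.npz")); C=cloud(s); M=masks(s["img"])
    for k,c in pts[n].items():
        u,v=blob(M[k],c,9); m=C[v,u]; uv=[u.mean(),v.mean()]
        print(n,k,len(u),np.round(uv,1),"depth mean",np.round(np.nanmean(m,0),4),"plane",np.round(plane(s,[uv],.074 if n=="top" else .068)[0],4))
    X=C.reshape(-1,3)
    u,v=blob(M["yellow"]|M["dark"],(368,224) if n=="top" else (311,294),24); p=C[v,u]
    a=p[p[:,2]>.035]; print(n,"post",len(a),np.round(np.nanmean(a,0),4))
    uy,vy=blob(M["yellow"],(368,224) if n=="top" else (311,294),26)
    e=cv2.fitEllipse(cv2.convexHull(np.stack([uy,vy],1).astype(np.int32))); print("disc",e,plane(s,[e[0]],.006)[0].round(4),np.nanmean(C[vy,uy],0).round(4))
    u,v=(122,209) if n=="top" else (158,135)
    p=C[v-45:v+45,u-35:u+35].reshape(-1,3); z=p[:,2]
    b=p[(z>.158)&(z<.18)]; print("bar",len(b),b.mean(0).round(4)); 
    r=cv2.minAreaRect((b[:,:2]*1e3).astype(np.float32)); print(r)
    b=p[(z>.142)&(z<.155)]; print("cap",len(b),b.mean(0).round(4),b.min(0).round(3),b.max(0).round(3))
E
python3 loc.py
python3 - <<'E'
from h import *
s=dict(np.load("top0.npz"))
a=s["img"][175:245,90:160]; b=s["img"][155:225,190:260]; c=s["img"][160:260,280:400]
L=[cv2.resize(x[:,:,::-1],(400,400) if i<2 else (480,400),interpolation=cv2.INTER_CUBIC) for i,x in enumerate((a,c))]
cv2.imwrite("pics/crop.png",cv2.resize(np.hstack(L),(796,360)))
E
```

```text
top red 50 [254.7 178.2] depth mean [6.091e-01 1.000e-04 7.760e-02] plane [6.095e-01 2.000e-04 7.400e-02]
top green 42 [203.9 177. ] depth mean [0.6154 0.148  0.078 ] plane [0.6159 0.1485 0.074 ]
top blue 44 [304.  185.5] depth mean [ 0.5846 -0.1421  0.0788] plane [ 0.585  -0.1426  0.074 ]
top post 35 [ 0.4688 -0.3373  0.0459]
disc ((367.2724914550781, 224.0689239501953), (33.38541030883789, 34.07917022705078), 166.1939697265625) [ 0.4695 -0.3388  0.006 ] [ 0.4694 -0.3385  0.0063]
bar 139 [0.523  0.3716 0.169 ]
((522.5992431640625, 372.07696533203125), (59.210182189941406, 36.0505256652832), 32.121463775634766)
cap 466 [0.522  0.3697 0.1484] [0.483 0.334 0.142] [0.562 0.41  0.155]
side red 60 [256.9 179.2] depth mean [ 0.605  -0.0057  0.0726] plane [ 0.6086 -0.002   0.068 ]
side green 50 [225.5 154.3] depth mean [0.6121 0.1424 0.0734] plane [0.6165 0.1477 0.068 ]
side blue 72 [286.7 208.8] depth mean [ 0.5816 -0.1475  0.0729] plane [ 0.5852 -0.1444  0.068 ]
side post 65 [ 0.4668 -0.343   0.0428]
disc ((310.1857604980469, 293.58953857421875), (36.612937927246094, 43.20661163330078), 105.30194091796875) [ 0.466  -0.3432  0.006 ] [ 0.4654 -0.3435  0.0054]
bar 98 [0.5205 0.3666 0.1654]
((523.5016479492188, 367.805908203125), (61.8076171875, 17.362545013427734), 8.29240608215332)
cap 216 [0.5175 0.3579 0.1473] [0.482 0.329 0.142] [0.561 0.41  0.155]
```

View pics/crop.png

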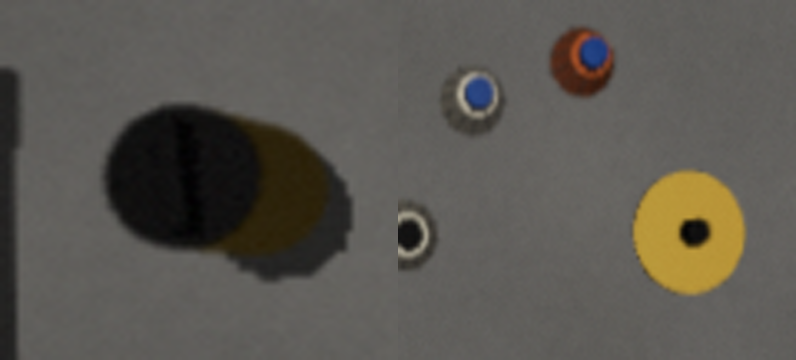

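The bar runs about 7.5° off world x. I'll align the tool with the world axes and head above red.

```bash
p="python3 -m pendant"; $p '[[0,0,0,0,0,-0.115],[0,0,0,0,0,-0.115],[0,0,0,0,0,-0.115],[0,0,0,0,0,0]]' 0 10
$p '[[-0.35,-0.52,0,0,0,0],[-0.35,-0.52,0,0,0,0],[-0.35,-0.52,0,0,0,0],[-0.35,-0.52,0,0,0,0],[-0.35,-0.52,0,0,0,0]]'
$p '[[-0.35,-0.52,0,0,0,0],[-0.35,-0.52,0,0,0,0],[-0.35,-0.52,0,0,0,0],[-0.35,-0.52,0,0,0,0],[-0.35,-0.52,0,0,0,0]]'
$p '[[-0.35,-0.52,0,0,0,0],[-0.35,-0.52,0,0,0,0],[-0.35,-0.52,0,0,0,0],[-0.35,-0.52,0,0,0,0],[0,0,0,0,0,0]]'
```

```text
time: 0.6
tcp_pos: [0.2205, 0.5846, 0.4042]
ee_rot: [[-1.0, 0.001, -0.001], [0.001, 1.0, -0.001], [0.001, -0.001, -1.0]]
wrist_force: [-1.4, -0.3, -0.5]
grip_width: 0.0868
grasp_force: 0.0
time: 1.23
tcp_pos: [0.3614, 0.3755, 0.4047]
ee_rot: [[-1.0, 0.002, 0.0], [0.002, 1.0, 0.0], [-0.0, 0.0, -1.0]]
wrist_force: [-0.3, 1.1, 0.0]
grip_width: 0.0872
grasp_force: 0.0
time: 1.85
tcp_pos: [0.5015, 0.1674, 0.4047]
ee_rot: [[-1.0, 0.002, 0.0], [0.002, 1.0, 0.0], [-0.0, 0.0, -1.0]]
wrist_force: [0.9, 1.2, -0.1]
grip_width: 0.0872
grasp_force: 0.0
time: 2.48
tcp_pos: [0.6148, -0.0008, 0.4044]
ee_rot: [[-1.0, 0.006, 0.002], [0.006, 1.0, -0.001], [-0.002, -0.001, -1.0]]
wrist_force: [-0.1, 0.9, 0.1]
grip_width: 0.0871
grasp_force: 0.0
```

```bash
p="python3 -m pendant"; $p '[[0.07,0,0.3,0,0,0],[0,0,0.5,0,0,0],[0,0,0.5,0,0,0],[0,0,0.5,0,0,0],[0,0,0.25,0,0,0]]'
$p '[[0,0,0,0,0,0],[0,0,0,0,0,0],[0,0,0,0,0,0],[0,0,0,0,0,0],[0,0,0,0,0,0]]' 1 10
$p '[[0,0,0,0,0,0],[0,0,0,0,0,0]]'
```

```text
time: 3.1
tcp_pos: [0.6058, 0.0037, 0.2384]
ee_rot: [[-1.0, 0.001, -0.005], [0.001, 1.0, 0.001], [0.005, 0.001, -1.0]]
wrist_force: [0.2, -0.3, -0.0]
grip_width: 0.0869
grasp_force: 0.0
time: 3.72
tcp_pos: [0.6074, 0.0025, 0.2414]
ee_rot: [[-1.0, -0.0, 0.001], [-0.0, 1.0, -0.0], [-0.001, -0.0, -1.0]]
wrist_force: [0.1, -0.2, 0.6]
grip_width: 0.0447
grasp_force: 0.0
time: 3.98
tcp_pos: [0.6073, 0.0025, 0.2408]
ee_rot: [[-1.0, -0.0, 0.0], [-0.0, 1.0, -0.0], [-0.0, -0.0, -1.0]]
wrist_force: [-0.4, 0.6, -1.0]
grip_width: 0.0259
grasp_force: 9.9
```

```bash
p="python3 -m pendant"; $p '[[0,0,-0.25,0,0,0],[0,0,-0.5,0,0,0],[0,0,-0.5,0,0,0],[0,0,-0.5,0,0,0],[0,0,-0.25,0,0,0]]'
$p '[[0.19,-0.47,0,0,0,0],[0.19,-0.47,0,0,0,0],[0.19,-0.47,0,0,0,0],[0.19,-0.47,0,0,0,0],[0.19,-0.47,0,0,0,0]]'
$p '[[0.19,-0.47,0,0,0,0],[0.19,-0.47,0,0,0,0],[0.2,-0.5,0,0,0,0],[0.2,-0.5,0,0,0,0],[0,0,0,0,0,0]]'
$p '[[0,0,0,0,0,0],[0,0,0.5,0,0,0],[0,0,0.5,0,0,0],[0,0,0,0,0,0]]'
python3 - <<'E'
from h import *
L=[]
for n,c in(("side",(311,264)),("top",(368,210))):
    s=eyes.snapshot(n); np.savez(n+"1.npz",**s); L.append(cv2.resize(s["img"][c[1]-60:c[1]+60,c[0]-65:c[0]+65,::-1],(398,370),interpolation=cv2.INTER_CUBIC))
cv2.imwrite("pics/p1.png",np.hstack(L))
E
```

```text
time: 4.6
tcp_pos: [0.6076, 0.0025, 0.4033]
ee_rot: [[-1.0, -0.001, 0.004], [-0.001, 1.0, -0.001], [-0.004, -0.001, -1.0]]
wrist_force: [0.6, 0.7, -1.2]
grip_width: 0.0255
grasp_force: 9.9
time: 5.22
tcp_pos: [0.5307, -0.1866, 0.4007]
ee_rot: [[-1.0, -0.001, -0.0], [-0.001, 1.0, 0.0], [0.0, 0.0, -1.0]]
wrist_force: [0.9, -0.5, -0.2]
grip_width: 0.026
grasp_force: 9.9
time: 5.85
tcp_pos: [0.468, -0.3435, 0.4006]
ee_rot: [[-1.0, 0.004, 0.0], [0.004, 1.0, -0.001], [-0.0, -0.001, -1.0]]
wrist_force: [-0.1, -0.1, 0.0]
grip_width: 0.0256
grasp_force: 9.9
time: 6.35
tcp_pos: [0.4687, -0.3384, 0.3181]
ee_rot: [[-1.0, -0.002, -0.005], [-0.002, 1.0, 0.006], [0.005, 0.006, -1.0]]
wrist_force: [0.4, 0.3, -0.0]
grip_width: 0.0258
grasp_force: 9.9
```

View pics/p1.png

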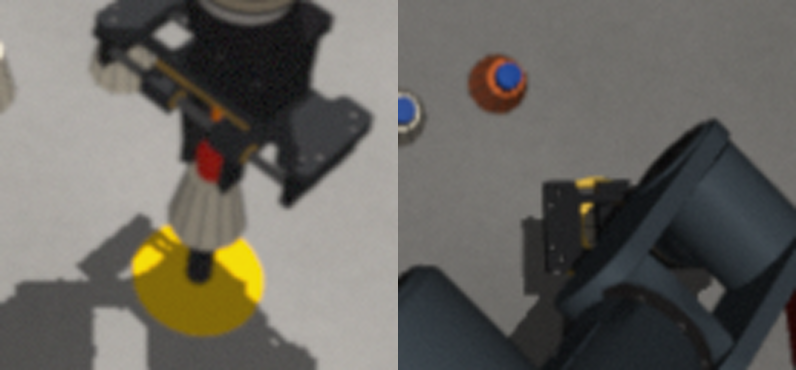

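The side view shows red held upright above the post; I'll fit the held skirt against the disc in the same camera.

```bash
cat > cone.py <<'E'
from h import *
from scipy.optimize import least_squares
def cone(s,x,y,z0,tol=.05):
    P=cloud(s).reshape(-1,3); h=P[:,2]-z0
    q=P[(h>.006)&(h<.05)&(np.hypot(P[:,0]-x,P[:,1]-y)<tol)&~np.isnan(h)]
    def f(p):
        hh=q[:,2]-z0-p[2]; return np.hypot(q[:,0]-p[0],q[:,1]-p[1])-(.030-.012*hh/.055)
    r=least_squares(f,[x,y,0],loss="soft_l1",f_scale=.001,x_scale=.01); return r.x.round(4),len(q),np.median(abs(r.fun)).round(4)
E
python3 - <<'E'
from cone import *
s0=dict(np.load("side0.npz")); s1=dict(np.load("side1.npz"))
print("red0",cone(s0,.6086,-.002,0)); print("green0",cone(s0,.6165,.1477,0)); print("blue0",cone(s0,.585,-.144,0))
print("held",cone(s1,.467,-.341,.078)); print(ctrl.state()["tcp_pos"])
t=dict(np.load("top0.npz"))
for a in((.609,0),(.616,.148),(.585,-.1425)): print(cone(t,*a,0))
E
```

```text
red0 (array([ 0.6098, -0.0016, -0.0017]), 237, np.float64(0.001))
green0 (array([ 0.6167,  0.1464, -0.0038]), 220, np.float64(0.0014))
blue0 (array([ 0.5863, -0.1446, -0.0016]), 265, np.float64(0.0011))
held (array([ 0.4704, -0.3397, -0.0014]), 382, np.float64(0.0008))
[ 0.46974913 -0.34001668  0.32138676]
(array([ 6.113e-01, -1.000e-04,  3.000e-04]), 167, np.float64(0.0006))
(array([0.6181, 0.1493, 0.0021]), 176, np.float64(0.0009))
(array([ 0.5873, -0.1429,  0.0022]), 176, np.float64(0.0007))
```

```bash
p="python3 -m pendant"; $p '[[0.02,-0.01,0.2,0,0,0],[0,0,0.3,0,0,0],[0,0,0.3,0,0,0],[0,0,0.12,0,0,0],[0,0,0,0,0,0]]'
$p '[[0,0,0,0,0,0],[0,0,0,0,0,0],[0,0,0,0,0,0]]' 
$p '[[0,0,0,0,0,0],[0,0,0,0,0,0],[0,0,0,0,0,0],[0,0,0,0,0,0],[0,0,0,0,0,0]]' 0
$p '[[0,0,0,0,0,0],[0,0,-0.25,0,0,0],[0,0,-0.5,0,0,0],[0,0,-0.5,0,0,0],[0,0,-0.7,0,0,0]]'
$p '[[-0.19,0.47,0,0,0,0],[-0.19,0.47,0,0,0,0],[-0.19,0.47,0,0,0,0],[-0.3,0.47,0,0,0,0],[-0.3,0.55,0,0,0,0]]'
$p '[[-0.3,0.02,0,0,0,0],[0,0,0,0,0,0]]'
python3 - <<'E'
from cone import *
for n in("side","top"):
    s=eyes.snapshot(n); np.savez(n+"2.npz",**s); M=masks(s["img"]); c=proj(s,[.467,-.34,.08])[0].astype(int)
    u,v=blob(M["red"],tuple(map(int,c)),14); print(n,cone(s,.467,-.34,.006,.04),len(u),np.nanmean(cloud(s)[v,u],0))
    u,v=blob(M["yellow"],tuple(map(int,proj(s,[.467,-.34,.006])[0])),26); e=cv2.fitEllipse(cv2.convexHull(np.stack([u,v],1).astype(np.int32))); print("disc",plane(s,[e[0]],.006)[0].round(4))
E
```

```text
time: 7.08
tcp_pos: [0.4676, -0.3417, 0.2472]
ee_rot: [[-1.0, -0.0, 0.0], [-0.0, 1.0, -0.0], [-0.0, -0.0, -1.0]]
wrist_force: [0.3, 0.7, -0.2]
grip_width: 0.0255
grasp_force: 9.9
time: 7.45
tcp_pos: [0.4675, -0.3416, 0.2477]
ee_rot: [[-1.0, -0.001, 0.001], [-0.001, 1.0, -0.001], [-0.001, -0.001, -1.0]]
wrist_force: [0.2, 0.5, -0.5]
grip_width: 0.0257
grasp_force: 9.9
time: 8.07
tcp_pos: [0.4674, -0.3415, 0.2471]
ee_rot: [[-1.0, -0.0, -0.0], [-0.0, 1.0, 0.0], [0.0, 0.0, -1.0]]
wrist_force: [-0.0, -0.2, 0.3]
grip_width: 0.0679
grasp_force: 0.0
time: 8.7
tcp_pos: [0.467, -0.3412, 0.4033]
ee_rot: [[-1.0, -0.0, -0.002], [-0.0, 1.0, 0.002], [0.002, 0.002, -1.0]]
wrist_force: [0.5, -0.6, 0.8]
grip_width: 0.0868
grasp_force: 0.0
time: 9.32
tcp_pos: [0.5615, -0.1461, 0.4033]
ee_rot: [[-1.0, 0.0, 0.0], [0.0, 1.0, -0.0], [-0.0, -0.0, -1.0]]
wrist_force: [0.9, 0.1, -0.4]
grip_width: 0.0872
grasp_force: 0.0
time: 9.57
tcp_pos: [0.5861, -0.1447, 0.4031]
ee_rot: [[-1.0, -0.003, 0.001], [-0.003, 1.0, -0.001], [-0.001, -0.001, -1.0]]
wrist_force: [-0.8, 0.6, 0.7]
grip_width: 0.0871
grasp_force: 0.0
side (array([ 0.4705, -0.3433, -0.0023]), 327, np.float64(0.0008)) 104 [ 0.46597858 -0.34558403  0.0793639 ]
disc [ 0.4656 -0.3433  0.006 ]
top (array([ 4.704e-01, -3.421e-01,  4.000e-04]), 154, np.float64(0.0009)) 53 [ 0.46989831 -0.33962401  0.08394354]
disc [ 0.4694 -0.3388  0.006 ]
```

Red stands on the disc, within about 2 mm of centre. Next is blue.

```bash
p="python3 -m pendant"; $p '[[0,0,0.3,0,0,0],[0,0,0.5,0,0,0],[0,0,0.5,0,0,0],[0,0,0.5,0,0,0],[0,0,0.24,0,0,0]]'
$p '[[0,0,0,0,0,0],[0,0,0,0,0,0],[0,0,0,0,0,0],[0,0,0,0,0,0],[0,0,0,0,0,0]]' 1 10
$p '[[0,0,0,0,0,0],[0,0,0,0,0,0],[0,0,0,0,0,0]]'
$p '[[0,0,-0.25,0,0,0],[0,0,-0.5,0,0,0],[0,0,-0.5,0,0,0],[0,0,-0.5,0,0,0],[0,0,-0.25,0,0,0]]'
$p '[[0.3,-0.49,0,0,0,0],[0.3,-0.49,0,0,0,0],[0.3,-0.49,0,0,0,0],[0.3,-0.49,0,0,0,0],[0.26,-0.49,0,0,0,0]]'
$p '[[0,0,0,0,0,0],[0,0,0,0,0,0]]'
python3 - <<'E'
from cone import *
s=eyes.snapshot("side"); np.savez("side3.npz",**s); print(ctrl.state()["tcp_pos"])
print(cone(s,.47,-.343,ctrl.state()["tcp_pos"][2]-.241,.04))
E
```

```text
time: 10.3
tcp_pos: [0.5831, -0.146, 0.2377]
ee_rot: [[-1.0, 0.001, -0.005], [0.001, 1.0, 0.002], [0.005, 0.002, -1.0]]
wrist_force: [0.1, 0.4, 1.0]
grip_width: 0.0873
grasp_force: 0.0
time: 10.92
tcp_pos: [0.5851, -0.1455, 0.2405]
ee_rot: [[-1.0, -0.001, 0.001], [-0.001, 1.0, -0.0], [-0.001, -0.0, -1.0]]
wrist_force: [-0.3, 0.4, 0.1]
grip_width: 0.0449
grasp_force: 0.0
time: 11.3
tcp_pos: [0.585, -0.1454, 0.2399]
ee_rot: [[-1.0, -0.001, -0.0], [-0.001, 1.0, 0.0], [0.0, 0.0, -1.0]]
wrist_force: [0.3, -0.1, -0.8]
grip_width: 0.0255
grasp_force: 10.0
time: 11.92
tcp_pos: [0.5852, -0.1456, 0.4025]
ee_rot: [[-1.0, -0.001, 0.004], [-0.001, 1.0, -0.002], [-0.004, -0.002, -1.0]]
wrist_force: [1.0, -0.2, -1.2]
grip_width: 0.026
grasp_force: 10.0
time: 12.55
tcp_pos: [0.4672, -0.3426, 0.3999]
ee_rot: [[-1.0, -0.0, -0.0], [-0.0, 1.0, 0.0], [0.0, 0.0, -1.0]]
wrist_force: [-0.6, -0.3, -0.6]
grip_width: 0.0256
grasp_force: 10.0
time: 12.8
tcp_pos: [0.4681, -0.3412, 0.3997]
ee_rot: [[-1.0, 0.0, -0.0], [0.0, 1.0, 0.001], [0.0, 0.001, -1.0]]
wrist_force: [0.5, 0.5, -0.1]
grip_width: 0.0258
grasp_force: 10.0
[ 0.46843008 -0.34067628  0.39975693]
(array([ 4.693e-01, -3.411e-01, -3.000e-04]), 421, np.float64(0.0007))
```

```bash
p="python3 -m pendant"; $p '[[-0.01,-0.02,0.3,0,0,0],[0,0,0.3,0,0,0],[0,0,0.3,0,0,0],[0,0,0.3,0,0,0],[0,0,0.1,0,0,0]]'
$p '[[0,0,0.1,0,0,0],[0,0,0.1,0,0,0],[0,0,0.08,0,0,0],[0,0,0,0,0,0],[0,0,0,0,0,0]]'
```

```text
time: 13.48
tcp_pos: [0.4694, -0.3414, 0.2946]
ee_rot: [[-1.0, -0.003, -0.002], [-0.003, 1.0, 0.003], [0.002, 0.003, -1.0]]
wrist_force: [0.9, 0.8, -0.2]
grip_width: 0.0255
grasp_force: 10.0
time: 14.1
tcp_pos: [0.4691, -0.3433, 0.2738]
ee_rot: [[-1.0, -0.0, 0.0], [-0.0, 1.0, -0.0], [-0.0, -0.0, -1.0]]
wrist_force: [0.3, -0.2, -0.4]
grip_width: 0.0254
grasp_force: 10.0
```

```bash
p="python3 -m pendant"; $p '[[0,0,0,0,0,0],[0,0,0,0,0,0],[0,0,0,0,0,0],[0,0,0,0,0,0],[0,0,0,0,0,0]]' 0
$p '[[0,0,-0.1,0,0,0],[0,0,-0.25,0,0,0],[0,0,-0.5,0,0,0],[0,0,-0.5,0,0,0],[0,0,-0.28,0,0,0]]'
$p '[[-0.14,0.47,0,0,0,0],[-0.14,0.47,0,0,0,0],[-0.14,0.47,0,0,0,0],[-0.14,0.47,0,0,0,0],[-0.14,0.47,0,0,0,0]]'
$p '[[-0.14,0.47,0,0,0,0],[-0.14,0.47,0,0,0,0],[-0.14,0.47,0,0,0,0],[-0.14,0.47,0,0,0,0],[-0.14,0.47,0,0,0,0]]'
$p '[[-0.14,0.47,0,0,0,0],[-0.14,0.47,0,0,0,0],[-0.16,0.47,0,0,0,0],[0,0,0,0,0,0],[0,0,0,0,0,0]]'
cat > chk.py <<'E'
from cone import *
import sys
k,z=sys.argv[1],float(sys.argv[2])
for n in("side","top"):
    s=eyes.snapshot(n); np.savez(n+"9.npz",**s); M=masks(s["img"]); c=proj(s,[.468,-.342,z+.074])[0]
    u,v=blob(M[k],tuple(map(int,c)),12); print(n,cone(s,.469,-.342,z,.04),len(u),np.nanmean(cloud(s)[v,u],0).round(4),np.nanmax(cloud(s)[v,u],0)[2:])
E
python3 chk.py blue .033
```

```text
time: 14.72
tcp_pos: [0.4691, -0.3431, 0.2736]
ee_rot: [[-1.0, -0.0, 0.0], [-0.0, 1.0, 0.0], [-0.0, 0.0, -1.0]]
wrist_force: [-0.3, -0.4, -0.1]
grip_width: 0.0679
grasp_force: 0.0
time: 15.35
tcp_pos: [0.4693, -0.3433, 0.4069]
ee_rot: [[-1.0, -0.001, 0.003], [-0.001, 1.0, -0.003], [-0.003, -0.003, -1.0]]
wrist_force: [-0.4, -0.2, 0.1]
grip_width: 0.0869
grasp_force: 0.0
time: 15.98
tcp_pos: [0.5251, -0.1538, 0.4046]
ee_rot: [[-1.0, -0.0, 0.001], [-0.0, 1.0, -0.0], [-0.001, -0.0, -1.0]]
wrist_force: [-0.1, 0.1, 1.0]
grip_width: 0.0872
grasp_force: 0.0
time: 16.6
tcp_pos: [0.581, 0.0342, 0.4046]
ee_rot: [[-1.0, -0.001, 0.001], [-0.001, 1.0, -0.0], [-0.001, -0.0, -1.0]]
wrist_force: [-0.0, -0.5, -0.1]
grip_width: 0.087
grasp_force: 0.0
time: 17.23
tcp_pos: [0.6157, 0.1455, 0.4041]
ee_rot: [[-1.0, -0.001, -0.001], [-0.001, 1.0, -0.001], [0.001, -0.001, -1.0]]
wrist_force: [-0.5, -0.0, 0.1]
grip_width: 0.0871
grasp_force: 0.0
side (array([ 0.4703, -0.3443, -0.0028]), 339, np.float64(0.0007)) 103 [ 0.466  -0.3463  0.1067] [0.11387909]
top (array([ 0.4701, -0.3426, -0.0009]), 157, np.float64(0.0007)) 53 [ 0.4701 -0.3402  0.1105] [0.11778748]
```

Blue is fully nested: its head is 26.6 mm above where red's was. Next is green.

```bash
p="python3 -m pendant"; $p '[[0,0.02,0.3,0,0,0],[0,0,0.5,0,0,0],[0,0,0.5,0,0,0],[0,0,0.5,0,0,0],[0,0,0.24,0,0,0]]'
$p '[[0,0,0,0,0,0],[0,0,0,0,0,0],[0,0,0,0,0,0],[0,0,0,0,0,0],[0,0,0,0,0,0]]' 1 10
$p '[[0,0,0,0,0,0],[0,0,0,0,0,0],[0,0,0,0,0,0]]'
$p '[[0,0,-0.25,0,0,0],[0,0,-0.5,0,0,0],[0,0,-0.5,0,0,0],[0,0,-0.5,0,0,0],[0,0,-0.35,0,0,0]]'
$p '[[0.14,-0.47,0,0,0,0],[0.14,-0.47,0,0,0,0],[0.14,-0.47,0,0,0,0],[0.14,-0.47,0,0,0,0],[0.14,-0.47,0,0,0,0]]'
$p '[[0.14,-0.47,0,0,0,0],[0.14,-0.47,0,0,0,0],[0.14,-0.47,0,0,0,0],[0.14,-0.47,0,0,0,0],[0.14,-0.47,0,0,0,0]]'
$p '[[0.14,-0.47,0,0,0,0],[0.14,-0.47,0,0,0,0],[0.16,-0.47,0,0,0,0],[0,0,0,0,0,0],[0,0,0,0,0,0]]'
python3 - <<'E'
from cone import *
s=eyes.snapshot("side"); print(ctrl.state()["tcp_pos"])
print(cone(s,.47,-.343,ctrl.state()["tcp_pos"][2]-.241,.04))
E
```

```text
time: 17.95
tcp_pos: [0.6153, 0.1461, 0.2387]
ee_rot: [[-1.0, 0.001, -0.004], [0.001, 1.0, -0.0], [0.004, -0.0, -1.0]]
wrist_force: [0.4, -1.0, 0.3]
grip_width: 0.0874
grasp_force: 0.0
time: 18.58
tcp_pos: [0.6161, 0.1474, 0.2414]
ee_rot: [[-1.0, -0.001, 0.001], [-0.001, 1.0, 0.0], [-0.001, 0.0, -1.0]]
wrist_force: [0.6, -0.9, 0.2]
grip_width: 0.0449
grasp_force: 0.0
time: 18.95
tcp_pos: [0.616, 0.1473, 0.2407]
ee_rot: [[-1.0, -0.0, -0.0], [-0.0, 1.0, 0.0], [0.0, 0.0, -1.0]]
wrist_force: [1.2, -0.5, -0.2]
grip_width: 0.0255
grasp_force: 10.0
time: 19.58
tcp_pos: [0.616, 0.1474, 0.4126]
ee_rot: [[-1.0, -0.001, 0.004], [-0.001, 1.0, 0.0], [-0.004, 0.0, -1.0]]
wrist_force: [-0.0, -0.1, -0.3]
grip_width: 0.0255
grasp_force: 10.0
time: 20.2
tcp_pos: [0.5595, -0.0418, 0.4103]
ee_rot: [[-1.0, -0.001, 0.002], [-0.001, 1.0, -0.001], [-0.002, -0.001, -1.0]]
wrist_force: [0.1, -0.6, -0.6]
grip_width: 0.0257
grasp_force: 10.0
time: 20.82
tcp_pos: [0.5036, -0.2298, 0.4103]
ee_rot: [[-1.0, -0.001, 0.002], [-0.001, 1.0, -0.001], [-0.002, -0.001, -1.0]]
wrist_force: [0.2, -0.0, -0.3]
grip_width: 0.0254
grasp_force: 10.0
time: 21.45
tcp_pos: [0.4689, -0.3411, 0.4095]
ee_rot: [[-1.0, -0.0, 0.001], [-0.0, 1.0, 0.0], [-0.001, 0.0, -1.0]]
wrist_force: [0.8, 0.1, 0.5]
grip_width: 0.0257
grasp_force: 10.0
[ 0.46904256 -0.340663    0.40934947]
(array([ 0.4696, -0.3419, -0.0017]), 433, np.float64(0.0007))
```

```bash
p="python3 -m pendant"; $p '[[-0.01,-0.03,0.3,0,0,0],[0,0,0.3,0,0,0],[0,0,0.3,0,0,0],[0,0,0.15,0,0,0],[0,0,0.1,0,0,0]]'
$p '[[0,0,0.1,0,0,0],[0,0,0.08,0,0,0],[0,0,0,0,0,0],[0,0,0,0,0,0]]'
$p '[[0,0,0,0,0,0],[0,0,0,0,0,0],[0,0,0,0,0,0],[0,0,0,0,0,0],[0,0,0,0,0,0]]' 0
$p '[[0,0,-0.1,0,0,0],[0,0,-0.25,0,0,0],[0,0,-0.5,0,0,0],[0,0,-0.5,0,0,0],[0,0,-0.28,0,0,0]]'
$p '[[-0.04,0.55,0,0,0,0],[-0.04,0.55,0,0,0,0],[-0.04,0.55,0,0,0,0],[-0.04,0.55,0,0,0,0],[-0.04,0.55,0,0,0,0]]'
$p '[[-0.04,0.55,0,0,0,0],[-0.04,0.55,0,0,0,0],[-0.04,0.55,0,0,0,0],[-0.04,0.55,0,0,0,0],[-0.04,0.55,0,0,0,0]]'
$p '[[-0.04,0.55,0,0,0,0],[-0.04,0.55,0,0,0,0],[0,0,0,0,0,0],[0,0,0,0,0,0]]'
python3 chk.py green .06
python3 - <<'E'
from h import *
s=dict(np.load("side9.npz")); cv2.imwrite("pics/s9.png",s["img"][:,:,::-1])
E
```

```text
time: 22.12
tcp_pos: [0.4702, -0.3433, 0.3166]
ee_rot: [[-1.0, -0.002, 0.0], [-0.002, 1.0, 0.0], [-0.0, 0.0, -1.0]]
wrist_force: [-0.8, 0.4, 0.7]
grip_width: 0.0257
grasp_force: 10.0
time: 22.62
tcp_pos: [0.4699, -0.3441, 0.3026]
ee_rot: [[-1.0, -0.0, 0.0], [-0.0, 1.0, -0.0], [-0.0, -0.0, -1.0]]
wrist_force: [-0.7, -0.3, 0.2]
grip_width: 0.0255
grasp_force: 10.0
time: 23.25
tcp_pos: [0.4699, -0.3439, 0.3024]
ee_rot: [[-1.0, -0.001, -0.0], [-0.001, 1.0, 0.0], [0.0, 0.0, -1.0]]
wrist_force: [-0.4, -0.0, 1.0]
grip_width: 0.0674
grasp_force: 0.0
time: 23.88
tcp_pos: [0.47, -0.3441, 0.4358]
ee_rot: [[-1.0, -0.001, 0.003], [-0.001, 1.0, -0.003], [-0.003, -0.003, -1.0]]
wrist_force: [-0.8, -0.3, 0.2]
grip_width: 0.087
grasp_force: 0.0
time: 24.5
tcp_pos: [0.4856, -0.1225, 0.4334]
ee_rot: [[-1.0, -0.0, 0.001], [-0.0, 1.0, -0.0], [-0.001, -0.0, -1.0]]
wrist_force: [0.6, -0.1, -0.4]
grip_width: 0.0867
grasp_force: 0.0
time: 25.12
tcp_pos: [0.5015, 0.0975, 0.4335]
ee_rot: [[-1.0, -0.0, 0.001], [-0.0, 1.0, -0.0], [-0.001, -0.0, -1.0]]
wrist_force: [0.6, -0.7, -0.2]
grip_width: 0.087
grasp_force: 0.0
time: 25.62
tcp_pos: [0.5078, 0.184, 0.433]
ee_rot: [[-1.0, -0.001, 0.0], [-0.001, 1.0, -0.001], [-0.0, -0.001, -1.0]]
wrist_force: [-0.0, -1.2, -0.2]
grip_width: 0.0867
grasp_force: 0.0
side (array([ 0.4709, -0.3451, -0.0024]), 365, np.float64(0.0007)) 108 [ 0.466  -0.3474  0.1332] [0.14041116]
top (array([ 0.4704, -0.3439, -0.    ]), 158, np.float64(0.0008)) 54 [ 0.4705 -0.3418  0.1384] [0.14431346]
```

View pics/s9.png

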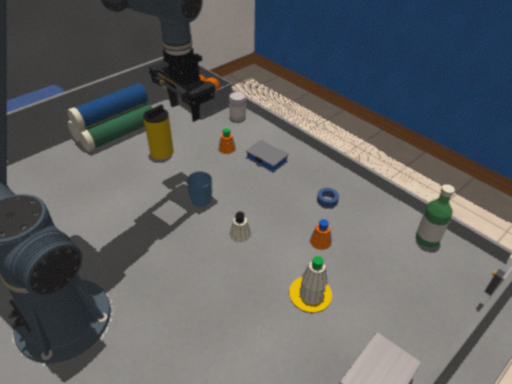

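The side view shows the full stack, green head at (317,263), centred on the disc. Next I'll grip the tube bar, turning the tool 8°.

```bash
p="python3 -m pendant"; $p '[[-0.036,0.468,0,0,0,0],[-0.036,0.468,0,0,0,0],[-0.036,0.468,0,0,0,0],[-0.036,0.468,0,0,0,0],[-0.036,0.468,0,0,0,0]]'
$p '[[0,0,0,0,0,-0.133],[0,0,0,0,0,0],[0,0,0,0,0,0]]'
$p '[[0,0,0.3,0,0,0],[0,0,0.4,0,0,0],[0,0,0.3,0,0,0],[0,0,0.15,0,0,0],[0,0,0.09,0,0,0]]'
python3 - <<'E'
from h import *
s=eyes.snapshot("side"); print(ctrl.state()["tcp_pos"])
cv2.imwrite("pics/tube.png",cv2.resize(s["img"][50:200,80:250,::-1],(680,600),interpolation=cv2.INTER_CUBIC))
E
```

```text
time: 26.35
tcp_pos: [0.523, 0.371, 0.4328]
ee_rot: [[-1.0, 0.002, 0.0], [0.002, 1.0, -0.0], [-0.0, -0.0, -1.0]]
wrist_force: [0.6, -0.3, 0.3]
grip_width: 0.0871
grasp_force: 0.0
time: 26.72
tcp_pos: [0.5226, 0.3702, 0.4328]
ee_rot: [[-0.991, -0.136, -0.0], [-0.136, 0.991, -0.0], [0.0, -0.0, -1.0]]
wrist_force: [0.0, -0.0, 0.2]
grip_width: 0.0874
grasp_force: 0.0
time: 27.35
tcp_pos: [0.5226, 0.3709, 0.3334]
ee_rot: [[-0.99, -0.138, 0.0], [-0.138, 0.99, 0.0], [-0.0, 0.0, -1.0]]
wrist_force: [-0.3, -0.6, 0.4]
grip_width: 0.0868
grasp_force: 0.0
[0.52245429 0.37091086 0.33277812]
```

View pics/tube.png

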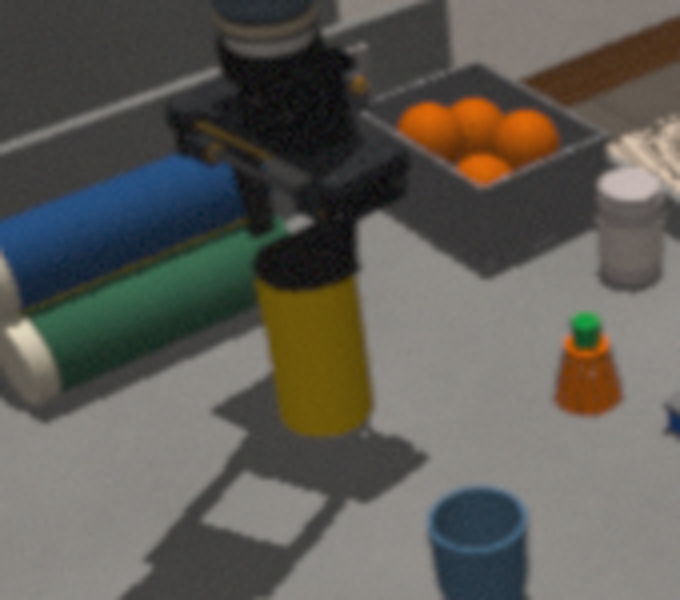

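The fingers straddle the bar above the tube. Closing and lifting.

```bash
p="python3 -m pendant"; 
$p '[[0,0,0,0,0,0],[0,0,0,0,0,0],[0,0,0,0,0,0],[0,0,0,0,0,0],[0,0,0,0,0,0]]' 1 30
$p '[[0,0,0,0,0,0],[0,0,0,0,0,0],[0,0,0,0,0,0],[0,0,0,0,0,0],[0,0,0,0,0,0]]'
$p '[[0,0,-0.2,0,0,0],[0,0,-0.4,0,0,0],[0,0,-0.5,0,0,0],[0,0,-0.5,0,0,0],[0,0,-0.5,0,0,0]]'
$p '[[0,0,0,0,0,0],[0,0,0,0,0,0]]'
```

```text
time: 28.02
tcp_pos: [0.5223, 0.3713, 0.3337]
ee_rot: [[-0.99, -0.139, 0.0], [-0.139, 0.99, 0.0], [-0.0, 0.0, -1.0]]
wrist_force: [-0.0, 0.2, -0.9]
grip_width: 0.045
grasp_force: 0.0
time: 28.65
tcp_pos: [0.5223, 0.3713, 0.3335]
ee_rot: [[-0.99, -0.139, -0.0], [-0.139, 0.99, -0.0], [0.0, -0.0, -1.0]]
wrist_force: [-0.2, 0.1, 0.1]
grip_width: 0.0138
grasp_force: 29.9
time: 29.28
tcp_pos: [0.5219, 0.3712, 0.504]
ee_rot: [[-0.99, -0.139, 0.001], [-0.139, 0.99, 0.0], [-0.001, 0.0, -1.0]]
wrist_force: [-0.0, 0.4, -1.0]
grip_width: 0.0142
grasp_force: 29.9
time: 29.52
tcp_pos: [0.5218, 0.3711, 0.5011]
ee_rot: [[-0.99, -0.139, -0.001], [-0.139, 0.99, -0.001], [0.001, -0.0, -1.0]]
wrist_force: [0.3, 0.4, -1.6]
grip_width: 0.0139
grasp_force: 29.9
```

```bash
p="python3 -m pendant"; 
$p '[[0.05,-0.24,0,0,0,0],[0.106,-0.485,0,0,0,0],[0.106,-0.485,0,0,0,0],[0.106,-0.485,0,0,0,0],[0.106,-0.485,0,0,0,0]]'
$p '[[0.106,-0.485,0,0,0,0],[0.106,-0.485,0,0,0,0],[0.106,-0.485,0,0,0,0],[0.106,-0.485,0,0,0,0],[0.106,-0.485,0,0,0,0]]'
$p '[[0.106,-0.485,0,0,0,0],[0.106,-0.485,0,0,0,0],[0.106,-0.485,0,0,0,0],[0.106,-0.485,0,0,0,0],[0.106,-0.485,0,0,0,0]]'
$p '[[0.106,-0.485,0,0,0,0],[0.106,-0.485,0,0,0,0],[0.106,-0.485,0,0,0,0],[0.05,-0.24,0,0,0,0],[0,0,0,0,0,0]]'
$p '[[0,0,0,0,0,0],[0,0,0,0,0,0]]'
python3 - <<'E'
from h import *
from scipy.optimize import least_squares
st=ctrl.state(); t=st["tcp_pos"]; print(t, st["ee_rot"][:,2])
zb=t[2]-.3335
for n in("side",):
    s=eyes.snapshot(n); np.savez("tubeheld.npz",**s); P=cloud(s)
    m=masks(s["img"])["yellow"]&(P[:,:,2]>zb+.01)&(P[:,:,2]<zb+.14)&(np.hypot(P[:,:,0]-t[0],P[:,:,1]-t[1])<.06); q=P[m]
    f=lambda p:np.hypot(q[:,0]-p[0]-p[2]*(q[:,2]-zb),q[:,1]-p[1]-p[3]*(q[:,2]-zb))-.0395
    r=least_squares(f,[t[0],t[1],0,0],loss="soft_l1",f_scale=.001); print(n,len(q),r.x.round(4),q[:,2].min()-zb)
    cv2.imwrite("pics/th.png",cv2.resize(s["img"][150:350,230:400,::-1],(510,600),interpolation=cv2.INTER_CUBIC))
E
```

```text
time: 30.15
tcp_pos: [0.5082, 0.191, 0.5]
ee_rot: [[-0.99, -0.139, -0.003], [-0.139, 0.99, -0.001], [0.004, -0.001, -1.0]]
wrist_force: [1.0, 0.5, -1.4]
grip_width: 0.0135
grasp_force: 29.9
time: 30.78
tcp_pos: [0.4928, -0.0067, 0.5002]
ee_rot: [[-0.99, -0.139, -0.003], [-0.139, 0.99, 0.0], [0.003, 0.001, -1.0]]
wrist_force: [-0.2, 1.0, -1.9]
grip_width: 0.0137
grasp_force: 29.9
time: 31.4
tcp_pos: [0.4776, -0.2043, 0.5002]
ee_rot: [[-0.99, -0.139, -0.003], [-0.139, 0.99, 0.002], [0.003, 0.002, -1.0]]
wrist_force: [-0.1, -0.8, -0.9]
grip_width: 0.0134
grasp_force: 29.9
time: 32.02
tcp_pos: [0.4681, -0.342, 0.5005]
ee_rot: [[-0.991, -0.137, -0.002], [-0.137, 0.991, 0.002], [0.001, 0.002, -1.0]]
wrist_force: [0.1, 0.6, -1.2]
grip_width: 0.0139
grasp_force: 29.9
time: 32.28
tcp_pos: [0.469, -0.3396, 0.5016]
ee_rot: [[-0.99, -0.141, -0.0], [-0.141, 0.99, 0.001], [0.0, 0.001, -1.0]]
wrist_force: [0.1, 0.5, -0.3]
grip_width: 0.014
grasp_force: 29.9
[ 0.46899741 -0.33963651  0.50163021] [-2.15103354e-04  7.18510872e-04 -9.99999719e-01]
side 1553 [ 4.698e-01 -3.400e-01  2.000e-04 -2.500e-03] 0.01003451644401368
```

View pics/th.png

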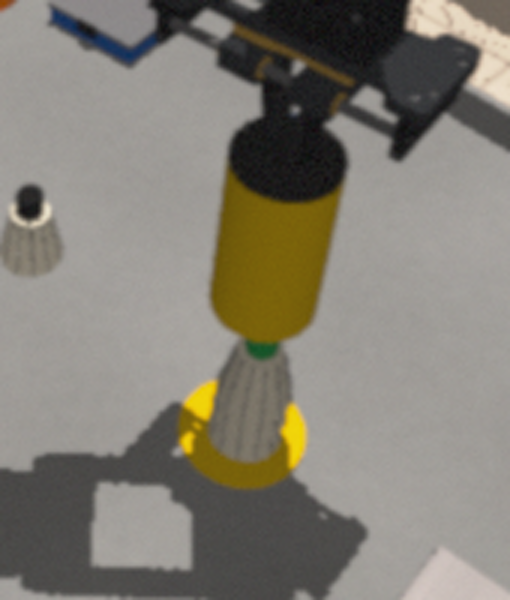

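The tube hangs upright over the stack, needing a small shift toward −y. Lowering it while watching the forces.

```bash
p="python3 -m pendant"; 
$p '[[0.02,-0.03,0,0,0,0],[0,0,0.15,0,0,0],[0,0,0.2,0,0,0],[0,0,0.2,0,0,0],[0,0,0,0,0,0]]'
$p '[[0,0,0.15,0,0,0],[0,0,0.15,0,0,0],[0,0,0.15,0,0,0],[0,0,0.1,0,0,0],[0,0,0,0,0,0]]'
```

```text
time: 32.95
tcp_pos: [0.4672, -0.3434, 0.4551]
ee_rot: [[-0.99, -0.139, -0.003], [-0.139, 0.99, 0.004], [0.003, 0.004, -1.0]]
wrist_force: [-0.2, 0.1, -1.1]
grip_width: 0.0139
grasp_force: 29.9
time: 33.58
tcp_pos: [0.4675, -0.3436, 0.4127]
ee_rot: [[-0.99, -0.139, -0.001], [-0.139, 0.99, 0.001], [0.001, 0.001, -1.0]]
wrist_force: [0.2, 0.4, -1.8]
grip_width: 0.0136
grasp_force: 29.9
```

```bash
p="python3 -m pendant"; 
$p '[[0,0.015,0.15,0,0,0],[0,0,0.15,0,0,0],[0,0,0.15,0,0,0],[0,0,0.15,0,0,0],[0,0,0,0,0,0]]'
$p '[[0,0,0.1,0,0,0],[0,0,0.1,0,0,0],[0,0,0.05,0,0,0],[0,0,0.05,0,0,0],[0,0,0,0,0,0]]'
$p '[[0,0,0,0,0,0],[0,0,0,0,0,0]]'
```

```text
time: 34.2
tcp_pos: [0.4672, -0.3422, 0.3641]
ee_rot: [[-0.99, -0.139, -0.002], [-0.139, 0.99, 0.002], [0.002, 0.002, -1.0]]
wrist_force: [-0.5, 0.1, -1.7]
grip_width: 0.0138
grasp_force: 29.9
time: 34.83
tcp_pos: [0.4674, -0.3424, 0.3412]
ee_rot: [[-0.99, -0.139, -0.0], [-0.139, 0.99, 0.0], [0.0, 0.0, -1.0]]
wrist_force: [-0.6, 0.4, -0.6]
grip_width: 0.0139
grasp_force: 29.9
time: 35.08
tcp_pos: [0.4675, -0.3426, 0.3418]
ee_rot: [[-0.99, -0.139, 0.0], [-0.139, 0.99, -0.0], [-0.0, -0.0, -1.0]]
wrist_force: [0.1, 0.7, -1.2]
grip_width: 0.0137
grasp_force: 29.9
```

```bash
p="python3 -m pendant"; 
$p '[[0,0,0.025,0,0,0],[0,0,0.005,0,0,0],[0,0,0,0,0,0]]'
cat > tb.py <<'E'
from h import *
from scipy.optimize import least_squares
zb=.006
for n in("side","top"):
    s=eyes.snapshot(n); P=cloud(s); t=(.468,-.342)
    m=(P[:,:,2]>zb+.03)&(P[:,:,2]<zb+.12)&(np.hypot(P[:,:,0]-t[0],P[:,:,1]-t[1])<.055)&masks(s["img"])["yellow"]; q=P[m]
    f=lambda p:np.hypot(q[:,0]-p[0]-p[2]*(q[:,2]-zb),q[:,1]-p[1]-p[3]*(q[:,2]-zb))-.0395
    if len(q)>20:
        r=least_squares(f,[t[0],t[1],0,0],loss="soft_l1",f_scale=.001); print(n,len(q),r.x.round(4))
    c=P[(np.hypot(P[:,:,0]-t[0],P[:,:,1]-t[1])<.06)&(P[:,:,2]>.144)&(P[:,:,2]<.162)]; print("cap",len(c),c.min(0).round(4) if len(c) else 0,c.max(0).round(4) if len(c) else 0, np.median(c,0).round(4))
    cv2.imwrite(f"pics/end_{n}.png",s["img"][:,:,::-1])
E
python3 tb.py
```

```text
time: 35.45
tcp_pos: [0.4675, -0.3426, 0.3394]
ee_rot: [[-0.99, -0.139, 0.0], [-0.139, 0.99, -0.0], [-0.0, -0.001, -1.0]]
wrist_force: [0.9, 0.6, 1.0]
grip_width: 0.014
grasp_force: 29.9
side 766 [ 0.4685 -0.3431  0.0007 -0.0051]
cap 564 [ 0.4266 -0.3844  0.1441] [ 0.5054 -0.3051  0.1619] [ 0.4553 -0.3578  0.1521]
cap 70 [ 0.4482 -0.3533  0.1442] [ 0.5049 -0.3027  0.1605] [ 0.4675 -0.311   0.1542]
```

View pics/end_side.png

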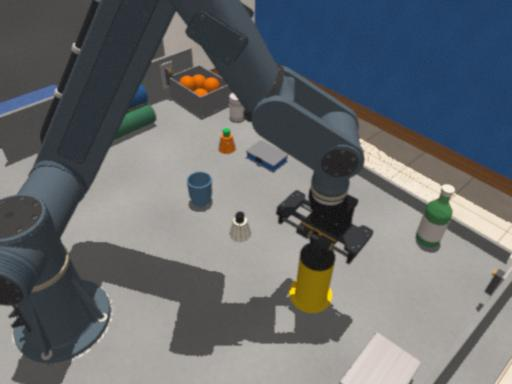

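The tube stands on the disc, the wrist has lost its weight, and the offset is about 2 mm. Releasing and backing off.

```bash
p="python3 -m pendant"; 
$p '[[0,0,0,0,0,0],[0,0,0,0,0,0],[0,0,0,0,0,0],[0,0,0,0,0,0],[0,0,0,0,0,0]]' 0
$p '[[0,0,-0.1,0,0,0],[0,0,-0.25,0,0,0],[0,0,-0.4,0,0,0],[0,0,-0.4,0,0,0],[0,0,0,0,0,0]]'
$p '[[0,0.45,0,0,0,0],[0,0.45,0,0,0,0],[0,0.45,0,0,0,0],[0,0.45,0,0,0,0],[0,0,0,0,0,0]]'
python3 tb.py
python3 - <<'E'
import cv2,numpy as np
a=cv2.imread("pics/end_side.png")[200:340,250:390]; b=cv2.imread("pics/end_top.png")[165:265,310:410]
cv2.imwrite("pics/fin.png",np.hstack([cv2.resize(x,(398,398),interpolation=cv2.INTER_CUBIC) for x in(a,b)]))
E
```

```text
time: 36.17
tcp_pos: [0.4675, -0.3425, 0.3391]
ee_rot: [[-0.99, -0.139, -0.0], [-0.139, 0.99, 0.0], [0.0, 0.0, -1.0]]
wrist_force: [-0.5, -0.6, -0.7]
grip_width: 0.0558
grasp_force: 0.0
time: 36.8
tcp_pos: [0.468, -0.343, 0.4345]
ee_rot: [[-0.99, -0.139, 0.005], [-0.139, 0.99, -0.005], [-0.004, -0.006, -1.0]]
wrist_force: [0.1, 0.6, -0.7]
grip_width: 0.0867
grasp_force: 0.0
time: 37.42
tcp_pos: [0.4463, -0.1974, 0.4302]
ee_rot: [[-0.99, -0.142, -0.003], [-0.142, 0.99, 0.003], [0.002, 0.003, -1.0]]
wrist_force: [-0.4, -1.2, 0.7]
grip_width: 0.0871
grasp_force: 0.0
side 775 [ 0.4683 -0.3435  0.0044  0.0017]
cap 687 [ 0.4273 -0.3837  0.1443] [ 0.5068 -0.3044  0.1619] [ 0.462  -0.3531  0.1522]
cap 171 [ 0.449  -0.382   0.1481] [ 0.5053 -0.3359  0.1619] [ 0.4794 -0.3646  0.154 ]
```

View pics/fin.png

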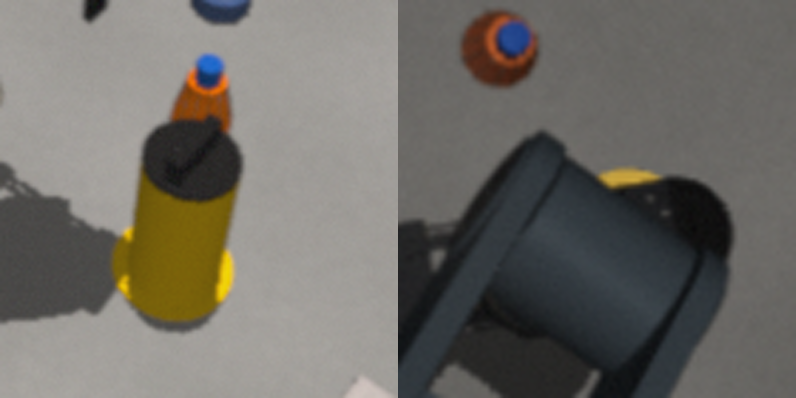

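```bash
p="python3 -m pendant"; 
$p '[[0,0.5,0,0,0,0],[0,0.5,0,0,0,0],[0,0.5,0,0,0,0],[0,0.5,0,0,0,0],[0,0,0,0,0,0]]' |head -2
python3 tb.py
python3 - <<'E'
import cv2,numpy as np
b=cv2.imread("pics/end_top.png"); cv2.imwrite("pics/fin2.png",np.hstack([cv2.resize(b[175:275,320:420],(398,398),interpolation=cv2.INTER_CUBIC),cv2.resize(b,(398,398))]))
E
```

```text
time: 38.15
tcp_pos: [0.4248, -0.0404, 0.4309]
side 765 [ 4.685e-01 -3.433e-01  3.000e-04 -1.300e-03]
cap 691 [ 0.4271 -0.3827  0.144 ] [ 0.5075 -0.3048  0.161 ] [ 0.4612 -0.3532  0.1521]
top 21 [ 0.4681 -0.3413 -0.0037 -0.0063]
cap 504 [ 0.4281 -0.3819  0.1442] [ 0.5054 -0.3027  0.1618] [ 0.4673 -0.3345  0.154 ]
```

View pics/fin2.png

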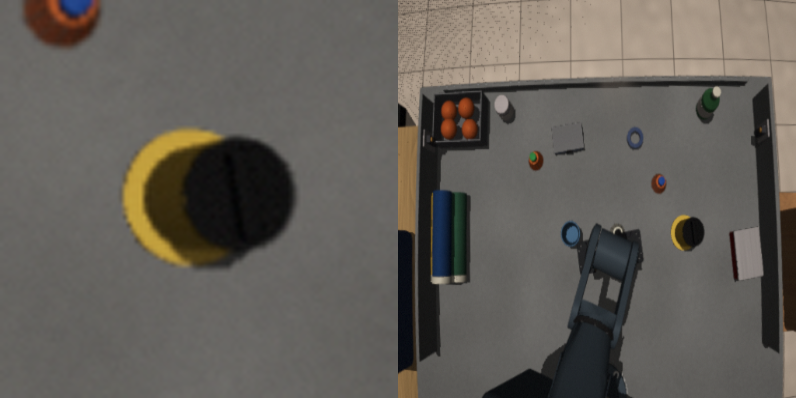

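The top view shows the tube upright and centred within a few mm, with the bystanders untouched.

```bash
python3 -c "
from station import ctrl
print(ctrl.job_done())"
```

```text
the job is handed in; nothing more can be done
None
```

I've handed the job in: red, blue and green are nested in that order over the post, and the tube stands upright over them on the base plate, centred to within about 3 mm (about 38 s used).

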